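# Refit the two filters of the worktop extractor

### The arm

A 6-joint arm with a two-finger parallel gripper is mounted at the origin on the work surface. World frame = base frame: x ahead of the robot, y to its left, z up, the work surface at z = 0. Lengths are in m, angles in rad, forces in N, time in s.
With the tool pointing down it reaches from about 0.35 to 0.85 m from the base axis. Payload 8.1 kg.
Tool frame: the origin (TCP) lies between the finger pads; the fingertips stand 11 mm ahead of it and the grasp point (between the pads) lies 8 mm behind it (robot.tips_ahead is the distance from the TCP to the fingertips, in m); z points along the fingers, y is the line along which they close (so a half turn about z gives the same grasp; the last joint's range is limited). The gripper opens to 93 mm and grips with 3 to 60 N. Pads are 15 mm wide; open, the fingers measure 128 mm over their backs; the gripper's body (75 mm by 188 mm) begins 65 mm behind the grasp point.
Start: joints at [-1.308, 0.13, 1.488, -0, 1.523, -0.085], TCP at [0.205, -0.564, 0.23] pointing down, gripper open.
Joint ranges: [-2.96, 2.96], [-0.89, 2.26], [0.02, 2.5], [-1.34, 4.48], [0, 2.73], [-2.66, 2.66]. Speed limits (rad/s): [2.39, 2.39, 2.79, 3.14, 3.14, 3.14].

### API

Orientations are given as a rotation vector (axis times angle).
In Python, from plant import robot gives the robot as it stands. The module is installed in compiled form; this text tells all that it offers.
- The arm moves only by the tool move_arm, never from a script. Its argument "deltas" is one flat list of numbers, 7 for each row, row after row: the shift along the tool's x, y, z in m, then the turn, a rotation vector about the tool's x, y, z in rad, then the opening, from 0 (shut) to 1 (fully open). A call has 1 to 12 rows; each row is the pose to reach, as a shift and turn from the pose commanded when the call began, along the tool's axes at that moment; what a row does not reach only later rows make up. A row lasts 1/8 s, in which the tool goes at most 62.5 mm and 10.7 degrees, less where a joint would pass 70% of its speed; a pose out of reach is approached as far as the arm can. A call with a gripper value outside its range is refused whole. The fingers move at their own pace and stop on an object; "squeeze" is the grip in N (left out, the last holds). Time passes only in rows, so rows that repeat a pose let the fingers close. It gives the time, the measured TCP pose, the force, the opening and the grip force at its end, in the units of the state.
- robot.read_state(): the state, without advancing time (a new reading comes with each control period).
- robot.read_camera(name): name is "scene" or "top" or "wrist"; returns (picture, depth): 400x640x3 uint8, red, green, blue; 400x640 float32, m along the optical axis (not along the pixel's ray), 0 where there is no reading.
- robot.camera_model(name): a dict with "K" (3x3 intrinsics, pixels), "k1" (the pictures are not rectified: a ray, as slopes to the right and down, at radius r is drawn at 1 + k1 r^2 times it, then the intrinsics apply), "R" (3x3) and "t" (3): a world point X has camera coordinates R X + t; the wrist camera has in their place "tool_from_camera" (4x4, takes a point from camera to tool coordinates, whose origin is the TCP and whose axes are the flange's). Camera axes: x right, y down, z forward; pixel columns grow to the right and rows downward; lengths in m; the calibration is good to about 2 mm. A picture is of the moment at which its call begins: read the wrist's pose just before it. camera_model takes no time and is no camera call.
- robot.close_job(): hands the job in; it is judged then, once.
Trained networks look in the newest picture that a camera, given by its name, has taken for a name from the list of things; names that differ only in an ending like _2 or _b are one class to them, and where a whole thing is asked for, a point or a joint stands for the part that bears it (a point fixed in the world has none). Each returns a list of dicts, best first, with "confidence" (0 to 1); they miss things now and then, are a little off and sometimes report something else, mostly with a low value. They report only what shows in the picture. A call takes as long as a camera call. They do not tell look-alikes from the thing itself.
- robot.recognise(camera, label): "uv" ([column, row] in pixels, amid what is visible of it).
The state is a dict: "t": time; "q": joint angles; "dq": joint speeds; "joint_torque": joint torques, N m; "tool_pos": TCP position; "orientation": TCP orientation; "force": force on the tool from outside, world axes, zero at the start; "wrist_torque": the same for the moment, N m; "opening": finger opening in m; "gripper_force": force on a finger pad.
Only numpy, scipy, OpenCV 4.12 (cv2) and the standard library are available. Lean on these libraries where they do the work, as an engineer would, in place of code of your own. Each camera call takes 0.05 s, during which the arm holds its last target. There are 200 camera calls.

### The job

Refit both washed filters in the worktop extractor, each in the frame that matches its outline: hook the thin tongue under the frame's fixed lip with the filter tilted, swing it down flat and press it home until the sprung catch clicks over the other end. Leave the fan switch off, do not shift the other things on the worktop, and let go of the filters.

Things in the scene. Friction and masses are not known exactly. Their poses are not given: they have to be found in the camera images.
- square_filter: Aluminium filter cassette, square-cornered body 140 x 64 x 22 mm. Origin: underside, middle of the body; x along its length, z up. A tongue (50 wide, z 0 to 5) sticks out of the -x end to x = -82; a catch flange (50 wide, z 0 to 8) out of the +x end to x = +78. Mass about 0.3 kg. Starts flat on the worktop, grip plate up, tongue roughly towards the robot.
- round_filter: Aluminium filter cassette 64 mm wide, 22 thick: square-cornered at the tongue end (x = -60), half-round (radius 32 about x = +28) at the other. Origin: underside, between x = -60 and +60; z up. Tongue (50 wide, z 0 to 5) to x = -72; catch flange (24 wide, z 0 to 8) to x = +68. About 0.27 kg. Starts flat, grip plate up, tongue roughly towards the robot.
- square_grip (a point): Middle of the black upright grip plate on the square filter, at x = 18, z = 39 mm of the filter. The plate is 12 mm thick along x, 44 mm wide along y, and stands from z = 22 (top of the body) to 56 mm.
- round_grip (a point): Middle of the same grip plate on the round-ended filter, at x = 12, z = 39 mm of that filter.
- bay_square: Frame in the extractor's top, with a square-cornered pocket. Origin on the ledge the filter rests on, 36 mm above the worktop; its axes and origin coincide (to 3 mm) with the square filter's when that is home. Pocket 67 mm wide, side walls up to z = 16; at +x it ends at x = 80 and has the sprung catch on its mid-line.
- bay_round: Frame beside the other (94 mm apart; which is left or right varies), with a pocket half-round at +x (radius 33.5 mm about x = +28). Origin on the ledge, 36 mm above the worktop; coincides (to 3 mm) with the round-ended filter's when home. 67 mm wide, walls up to z = 16; a slot for the flange ends at x = 70, under the catch.
- square_lip (a point): Middle of the lower edge of the fixed lip at the -x end of the square frame, x = -71.5, z = 10 mm of the frame. The lip spans the pocket's width, z = 10 to 14 mm; the slot under it runs on to x = -86. The tongue cannot pass the lip straight down: it goes in under it with the filter tilted, tongue end down (about 0.2 rad).
- round_lip (a point): The same on the round-ended frame: lip edge at x = -61.5, z = 10 mm of that frame, slot under it to x = -76.
- catch_square (a joint): Sprung catch of the square frame, 22 mm wide: 0 = sprung in, to 0.009 m pushed back (+x). Nose at x = 74, underside z = 12, slope above it to z = 28. A flange pressed down on the slope drives it back (1.2 N + 300 N/m). A leaf spring below (5.5 mm proud, 7 N flat) lifts the flange: press past it, nearly to the ledge, 15 to 20 N on the grip plate, to click.
- catch_round (a joint): The same catch and leaf spring on the round-ended frame; nose at x = 64 mm of that frame. 0 = sprung in. After the click the leaf spring holds the flange up against the catch, 4 mm off the ledge (filter 0.03 rad off level).
- fan_switch (a joint): Toggle switch on the panel along the +y side of the extractor's top, a steel bat 25 mm tall: 0 = off (leaning to -x), 0.56 rad = on.
- extractor: Low steel worktop extractor, 230 mm (x) by 260 mm (y), 52 mm high, fixed; origin at the middle of its underside. The two filter frames fill the opening in its top, at y = -69 and +25 mm; its tongue side (-x) faces the robot.
- moka_pot: Octagonal steel moka pot, 185 mm high, on the induction plate to the left. Origin at the middle of its underside. Leave alone.
- cup: White porcelain cup, 82 mm across, 58 mm high, on its saucer. Origin at the middle of its underside. Leave alone.
- saucer: White porcelain saucer, 146 mm across, 15 mm high. Origin at the middle of its underside. Leave alone.
- jar: Glass clip-lid storage jar of coffee beans, 100 mm across, 150 mm high. Origin at the middle of its underside. Leave alone.
- trivet: Round slatted beechwood trivet, 176 mm across, 18 mm high. Origin at the middle of its underside. Leave alone.
- mill: Turned beech pepper mill, 56 mm across, 150 mm high. Origin at the middle of its underside. Leave alone.
- sugar_tin: Steel tin with lid, 113 by 88 mm, 93 mm high. Origin at the middle of its underside. Leave alone.
- spoon: Steel spoon, 150 mm long, lying on the worktop in front of the extractor, origin at its middle. Leave alone.
Things that resemble listed ones, but are neither listed nor needed, are in the scene too. What is shaped like the round_filter but turquoise or yellow is not meant.

How it is judged:
By the outcome, as a careful person would: the job done as asked, in the order asked, and still so for the second after the job is handed in, with the robot touching nothing.
It also fails if it takes over 58 s, if anything falls off the work surface, if the arm or the gripper's body presses on something with over 40 N, if the wrist force passes 120 N, or if a joint passes its speed limit or range.

## Working session

There is one attempt and no reset: what is moved stays moved. The work goes in short steps, Python scripts to look and compute and a tool call to move; the robot and the scene stay as the last step left them, time stands still between calls to the robot, and variables do not carry over. Pictures are saved under pics/ and viewed, at most 12 in all, crops included, and the job is handed in when it is done.

Besides the shell and the picture viewer there is one more tool, called after ">>>" by a JSON object that holds its "method" and its "body". move_arm: Moves the arm, as the interface text tells. Its arguments: {"type":"object","properties":{"deltas":{"type":"array","items":{"type":"number"}},"squeeze":{"type":"number"}},"required":["deltas"]}

```bash
mkdir -p pics; cat > h.py <<'E'
import numpy as np, cv2
from scipy.spatial.transform import Rotation as Rn
from plant import robot
def cam(name):
    st=robot.read_state(); im,d=robot.read_camera(name); m=robot.camera_model(name)
    if name=="wrist":
        T=np.eye(4); T[:3,:3]=Rn.from_rotvec(st["orientation"]).as_matrix(); T[:3,3]=st["tool_pos"]
        T=T@np.array(m["tool_from_camera"])
    else:
        T=np.eye(4); R=np.array(m["R"]); T[:3,:3]=R.T; T[:3,3]=-R.T@np.array(m["t"])
    return im,d,np.array(m["K"]),m["k1"],T
def rays(uv,K,k1):
    D=np.array([k1,0,0,0,0.]); return cv2.undistortPoints(np.array(uv,float).reshape(-1,1,2),K,D)[:,0]
def cloud(d,K,k1,T):
    v,u=np.mgrid[:400,:640]; r=rays(np.stack([u.ravel(),v.ravel()],1),K,k1)
    P=np.c_[r,np.ones(len(r))]*d.reshape(-1,1)
    return (P@T[:3,:3].T+T[:3,3]).reshape(400,640,3)
def onplane(uv,z,K,k1,T):
    r=np.c_[rays(uv,K,k1),np.ones(len(np.reshape(uv,(-1,2))))]@T[:3,:3].T
    return T[:3,3]+r*((z-T[2,3])/r[:,2])[:,None]
def save(n,im,s=1): cv2.imwrite("pics/"+n,cv2.resize(im[:,:,::-1],None,fx=s,fy=s))
E
python3 - <<'E'
from h import *
print({k:np.round(v,3) for k,v in robot.read_state().items()})
for c in("top","scene"):
    im,d,K,k1,T=cam(c); save(c+".png",im,1.25); X=cloud(d,K,k1,T); np.savez(c+".npz",im=im,d=d,K=K,k1=k1,T=T)
    print(c,K[0,0],k1,T.round(3).tolist())
    for l in "square_filter round_filter square_grip round_grip bay_square bay_round square_lip round_lip catch_square catch_round fan_switch extractor".split():
        r=robot.recognise(c,l)
        print(l,[(np.round(q["uv"]).tolist(),round(q["confidence"],2),X[int(q["uv"][1]),int(q["uv"][0])].round(3).tolist()) for q in r[:4]])
E
```

```text
{'t': np.float64(0.0), 'q': array([-1.308,  0.131,  1.489, -0.   ,  1.523, -0.085]), 'dq': array([-0.   ,  0.003, -0.001, -0.   ,  0.   ,  0.001]), 'joint_torque': array([ 0.0000e+00, -5.5984e+01, -4.9177e+01,  7.7000e-02,  3.5000e-02,
       -0.0000e+00]), 'tool_pos': array([ 0.204, -0.564,  0.229]), 'orientation': array([-3.092, -0.543,  0.   ]), 'force': array([-0.562, -0.256, -0.19 ]), 'wrist_torque': array([ 0.021,  0.015, -0.034]), 'gripper_force': np.float64(0.0), 'opening': np.float64(0.093)}
top 507.9692522163445 -0.12037101069365186 [[-0.028, -0.998, 0.064, 0.394], [-1.0, 0.027, -0.008, 0.053], [0.006, -0.064, -0.998, 1.722], [0.0, 0.0, 0.0, 1.0]]
square_filter [([243.0, 272.0], 0.66, [0.242, 0.315, 0.014]), ([384.0, 207.0], 0.61, [0.447, -0.165, 0.015]), ([291.0, 179.0], 0.41, [0.549, 0.145, 0.024])]
round_filter [([441.0, 256.0], 0.81, [0.28, -0.351, 0.024]), ([434.0, 203.0], 0.78, [0.456, -0.335, 0.017]), ([474.0, 216.0], 0.59, [0.411, -0.466, 0.022])]
square_grip [([324.0, 172.0], 0.23, [0.569, 0.038, 0.037])]
round_grip [([444.0, 257.0], 0.93, [0.276, -0.358, 0.023]), 
[... 1315 characters left out ...]
.0], 0.86, [0.305, -0.355, 0.042]), ([157.0, 323.0], 0.73, [0.409, -0.475, 0.023])]
bay_square [([342.0, 182.0], 0.92, [0.533, 0.194, 0.01]), ([399.0, 99.0], 0.45, [0.528, 0.538, 0.117])]
bay_round [([329.0, 202.0], 0.83, [0.909, -0.448, 1.032]), ([213.0, 293.0], 0.64, [0.484, -0.333, 0.055])]
square_lip [([341.0, 179.0], 0.82, [0.531, 0.188, 0.032])]
round_lip [([327.0, 201.0], 0.91, [0.545, 0.092, 0.032]), ([402.0, 218.0], 0.6, [0.776, 0.119, 0.128])]
catch_square [([213.0, 297.0], 0.71, [0.486, -0.339, 0.05]), ([363.0, 191.0], 0.51, [0.619, 0.179, 0.051])]
catch_round []
fan_switch []
extractor [([340.0, 192.0], 0.74, [0.554, 0.152, 0.019]), ([315.0, 308.0], 0.49, [0.713, -0.191, 0.008])]
```

View pics/top.png

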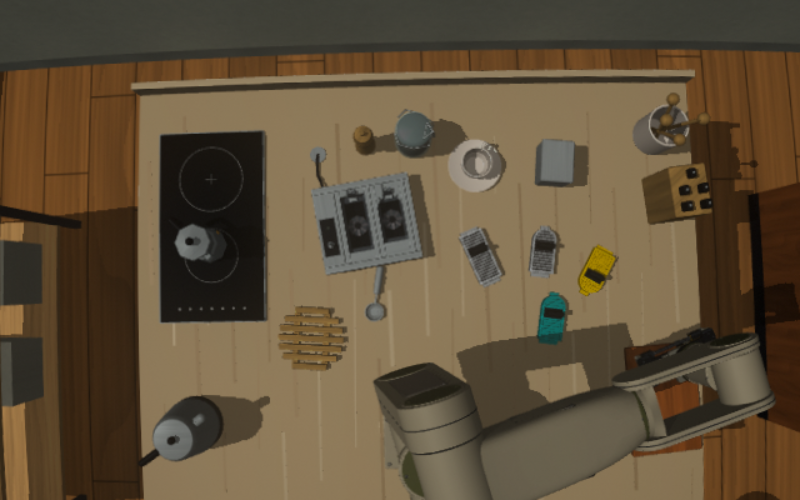

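View pics/scene.png

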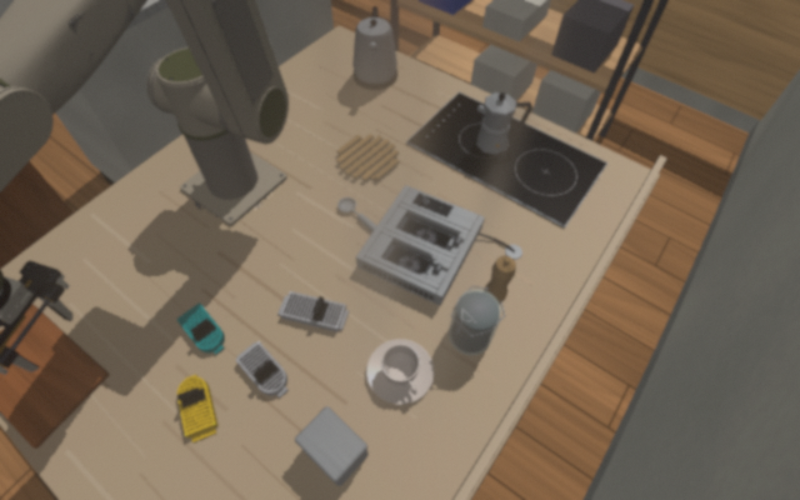

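The scene holds these candidates (top raw px):
- **Square filter:** (384,206), grey and square.
- **Round filter:** (434,201), grey aluminium.
- **Look-alikes:** turquoise (442,255) and yellow (477,216).
- **Frames:** left (286,176) is probably square and right (314,172) round.

I'll check all of these from close up with the wrist camera.

```bash
cat >> h.py <<'E'
import json
def down(yaw):  # tool z down, tool y along heading yaw (filter +x), or opposite if flipped
    y=np.array([np.cos(yaw),np.sin(yaw),0]); z=np.array([0,0,-1.]); return np.c_[np.cross(y,z),y,z]
def getcmd():
    try: p=json.load(open("cmd.json")); return np.array(p[0]),Rn.from_rotvec(p[1])
    except FileNotFoundError: return np.array([.205,-.564,.23]),Rn.from_rotvec([-3.092,-.543,0])
def apply(row):  # record commanded pose after a call whose last row is row
    p,R=getcmd(); p=p+R.apply(row[:3]); R=R*Rn.from_rotvec(row[3:6]); json.dump([p.tolist(),R.as_rotvec().tolist()],open("cmd.json","w"))
def delta(p,Rm):
    c,R=getcmd(); return np.r_[R.inv().apply(np.array(p)-c),(R.inv()*Rn.from_matrix(Rm)).as_rotvec()].round(4).tolist()
E
python3 - <<'E'
from h import *
m=robot.camera_model("wrist"); print(np.round(m["tool_from_camera"],3).tolist(),m["K"][0][0],m["k1"])
p,R=getcmd(); print(R.as_matrix().round(3).tolist())
for y in(0.2,0.2+np.pi): print(delta([.45,-.25,.33],down(y)))
z=np.load("top.npz"); X=cloud(z["d"],z["K"],z["k1"],z["T"])
for uv in [(384,206),(434,201)]: print(onplane([uv],.022,z["K"],z["k1"],z["T"]).round(3))
for n,uv in dict(exTL=(251,152),exTR=(327,138),exBR=(338,208),exBL=(263,219),bayL=(286,176),bayR=(314,172)).items(): print(n,onplane([uv],.052,z["K"],z["k1"],z["T"]).round(3))
E
```

```text
[[-0.001, -0.963, -0.268, 0.075], [1.0, -0.001, -0.001, 0.0], [0.0, -0.268, 0.963, -0.156], [0.0, 0.0, 0.0, 1.0]] 303.5032333461339 -0.03920403149397766
[[0.94, 0.341, -0.0], [0.341, -0.94, 0.002], [0.0, -0.002, -1.0]]
[0.3374, -0.212, -0.0994, -0.0016, -0.0019, -1.4231]
[0.3374, -0.212, -0.0994, -0.002, 0.0016, 1.7185]
[[ 0.45  -0.164  0.022]]
[[ 0.462 -0.334  0.022]]
exTL [[0.64  0.275 0.052]]
exTR [[0.68  0.021 0.052]]
exBR [[ 0.447 -0.008  0.052]]
exBL [[0.417 0.239 0.052]]
bayL [[0.557 0.16  0.052]]
bayR [[0.568 0.067 0.052]]
```

```bash
python3 - <<'E'
from h import *
print(delta([.44,-.23,.25],down(.2)))
E
```

```text
[0.3347, -0.234, -0.0193, -0.0016, -0.0019, -1.4231]
```

>>> {"method": "move_arm", "body": {"deltas": [0.335, -0.234, -0.02, -0.002, -0.002, -1.423, 1, 0.335, -0.234, -0.02, -0.002, -0.002, -1.423, 1, 0.335, -0.234, -0.02, -0.002, -0.002, -1.423, 1, 0.335, -0.234, -0.02, -0.002, -0.002, -1.423, 1, 0.335, -0.234, -0.02, -0.002, -0.002, -1.423, 1, 0.335, -0.234, -0.02, -0.002, -0.002, -1.423, 1, 0.335, -0.234, -0.02, -0.002, -0.002, -1.423, 1, 0.335, -0.234, -0.02, -0.002, -0.002, -1.423, 1, 0.335, -0.234, -0.02, -0.002, -0.002, -1.423, 1, 0.335, -0.234, -0.02, -0.002, -0.002, -1.423, 1]}}

```text
t: 2.55
tool_pos: [0.4395, -0.2302, 0.2496]
orientation: [1.991, 2.427, -0.002]
force: [1.0, 0.5, -0.1]
opening: 0.0929
gripper_force: 0.0
```

```bash
python3 - <<'E'
from h import *
apply([0.335,-0.234,-0.02,-0.002,-0.002,-1.423])
p,R=getcmd(); print(p,robot.read_state()["tool_pos"],robot.read_state()["t"])
im,d,K,k1,T=cam("wrist"); save("w1.png",im,1.25); np.savez("w1.npz",im=im,d=d,K=K,k1=k1,T=T)
X=cloud(d,K,k1,T)
for l in "square_filter round_filter square_grip round_grip".split():
    print(l,[(np.round(q["uv"]).tolist(),round(q["confidence"],2),X[int(q["uv"][1]),int(q["uv"][0])].round(3).tolist()) for q in robot.recognise("wrist",l)[:4]])
E
```

```text
[ 0.44023438 -0.22990554  0.2506562 ] [ 0.43953582 -0.23021193  0.24964618] 2.55
square_filter [([344.0, 124.0], 0.65, [0.426, -0.157, 0.405])]
round_filter [([275.0, 336.0], 0.93, [0.421, -0.489, 0.02]), ([178.0, 229.0], 0.93, [0.265, -0.343, 0.021]), ([318.0, 247.0], 0.63, [0.458, -0.331, 0.023])]
square_grip [([506.0, 145.0], 0.31, [0.674, -0.147, 0.007])]
round_grip [([319.0, 246.0], 0.84, [0.457, -0.329, 0.024]), ([181.0, 227.0], 0.7, [0.426, -0.157, 0.405]), ([272.0, 335.0], 0.57, [0.418, -0.486, 0.024])]
```

View pics/w1.png

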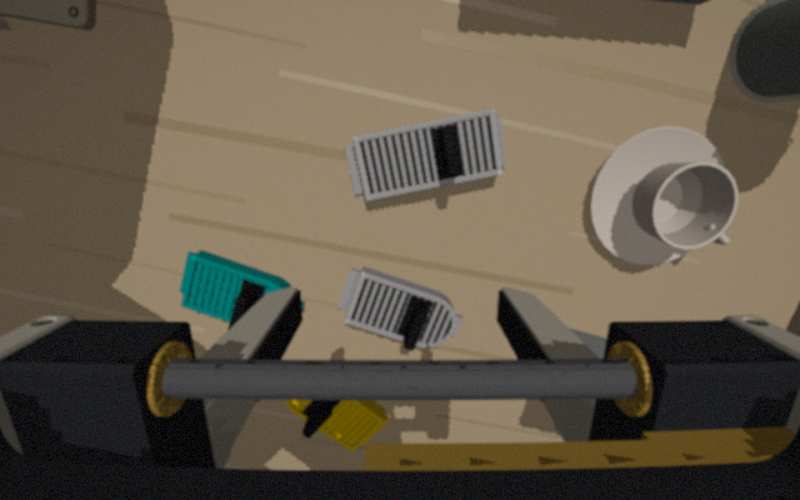

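```bash
cat >> h.py <<'E'
def fitrect(f,c,zt,r=.11):
    """grey pixels near c, projected on plane z=zt -> minAreaRect in mm, yaw"""
    im,K,k1,T=f["im"],f["K"],float(f["k1"]),f["T"]
    hsv=cv2.cvtColor(im,cv2.COLOR_RGB2HSV); m=((hsv[...,1]<45)&(hsv[...,2]>75)).astype(np.uint8)
    m=cv2.morphologyEx(m,cv2.MORPH_CLOSE,np.ones((9,9)))
    m=cv2.morphologyEx(m,cv2.MORPH_OPEN,np.ones((5,5)))
    v,u=np.mgrid[:400,:640]; P=onplane(np.stack([u.ravel(),v.ravel()],1),zt,K,k1,T)[:,:2].reshape(400,640,2)
    n,l,st,ce=cv2.connectedComponentsWithStats(m)
    s=np.linalg.norm(P-c,axis=2); k=np.bincount(l[(s<.03)&(m>0)]).argmax()
    pts=P[(l==k)&(s<r)]*1000; return cv2.minAreaRect(pts.astype(np.float32)),m,(l==k)&(s<r)
E
python3 - <<'E'
from h import *
f=np.load("w1.npz"); X=cloud(f["d"],f["K"],float(f["k1"]),f["T"])
vis=f["im"].copy()
for c in [(.45,-.164),(.457,-.331)]:
    r,m,l=fitrect(f,c,.022); print(r, np.median(X[l][:,2])); vis[l]=vis[l]//2+np.array([120,0,0],np.uint8)
    b=(vis.max(2)<0)
# dark plates
hsv=f["im"].max(2)
for c in [(.462,-.158),(.468,-.334)]:
    P=X; s=np.linalg.norm(P[...,:2]-c,axis=2); k=(hsv<45)&(s<.04)&(P[...,2]<.08)&(P[...,2]>.04); 
    q=P[k]; print(k.sum(), q.mean(0), cv2.minAreaRect((q[:,:2]*1000).astype(np.float32)), np.percentile(q[:,2],[5,50,95])) if k.sum()>5 else print(k.sum())
    vis[k]=[0,255,0]
save("w1b.png",vis[60:300,240:440],3)
E
```

```text
((453.3058776855469, -165.42160034179688), (155.03164672851562, 65.1058120727539), 22.405107498168945) 0.021768991674019494
((461.9375305175781, -332.56427001953125), (71.57269287109375, 135.77183532714844), 81.6217041015625) 0.021467365911306352
465 [ 0.47159218 -0.15669072  0.055296  ] ((472.4725646972656, -156.58636474609375), (12.333815574645996, 43.00470733642578), 22.566987991333008) [0.0456625  0.05622837 0.0577677 ]
340 [ 0.47689507 -0.33314415  0.05402477] ((478.0735168457031, -336.4289855957031), (42.12749481201172, 12.251734733581543), 81.82011413574219) [0.04313465 0.05617282 0.05780584]
```

View pics/w1b.png

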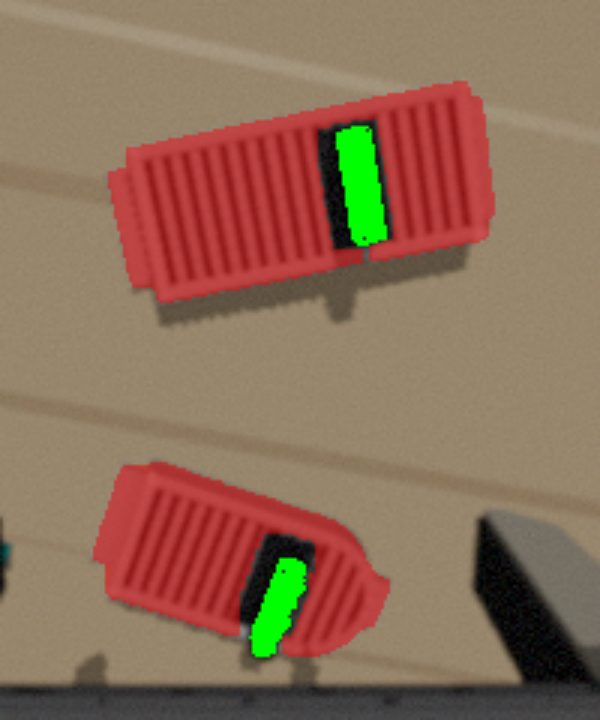

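Confirmed: the grey square filter is at the upper middle, with plate yaw 0.39. The grey round-ended one is below it, with yaw -0.145. Next I'll look at the frames from close up.

```bash
python3 - <<'E'
from h import *
print(delta([.53,.06,.21],down(.16)))
E
```

```text
[0.2663, 0.1455, 0.0406, 0.0003, 0.0003, 0.0399]
```

>>> {"method": "move_arm", "body": {"deltas": [0.266, 0.146, 0.04, 0, 0, 0.04, 1, 0.266, 0.146, 0.04, 0, 0, 0.04, 1, 0.266, 0.146, 0.04, 0, 0, 0.04, 1, 0.266, 0.146, 0.04, 0, 0, 0.04, 1, 0.266, 0.146, 0.04, 0, 0, 0.04, 1, 0.266, 0.146, 0.04, 0, 0, 0.04, 1, 0.266, 0.146, 0.04, 0, 0, 0.04, 1]}}

```text
t: 3.68
tool_pos: [0.5299, 0.0594, 0.2089]
orientation: [2.035, 2.391, -0.003]
force: [-0.6, -0.4, 0.3]
opening: 0.0931
gripper_force: 0.0
```

```bash
python3 - <<'E'
from h import *
apply([0.266,0.146,0.04,0,0,0.04])
p,R=getcmd(); print(p,robot.read_state()["tool_pos"],robot.read_state()["t"])
im,d,K,k1,T=cam("wrist"); save("w2.png",im,1.25); np.savez("w2.npz",im=im,d=d,K=K,k1=k1,T=T)
X=cloud(d,K,k1,T)
for l in "bay_square bay_round square_lip round_lip catch_square catch_round fan_switch".split():
    print(l,[(np.round(q["uv"]).tolist(),round(q["confidence"],2),X[int(q["uv"][1]),int(q["uv"][0])].round(3).tolist()) for q in robot.recognise("wrist",l)[:3]])
E
```

```text
[0.53052287 0.05977745 0.2106093 ] [0.52985831 0.05941646 0.20885694] 3.675
bay_square [([353.0, 60.0], 0.59, [0.542, 0.19, 0.034]), ([244.0, 336.0], 0.3, [0.468, -0.14, 0.057])]
bay_round [([352.0, 200.0], 0.72, [0.569, 0.045, 0.033])]
square_lip [([350.0, 58.0], 0.61, [0.539, 0.191, 0.037]), ([243.0, 336.0], 0.53, [0.466, -0.139, 0.057])]
round_lip [([349.0, 202.0], 0.82, [0.566, 0.044, 0.037]), ([421.0, 183.0], 0.74, [0.63, 0.083, 0.065])]
catch_square [([439.0, 86.0], 0.62, [0.626, 0.176, 0.063])]
catch_round [([419.0, 181.0], 0.67, [0.629, 0.084, 0.063]), ([352.0, 59.0], 0.27, [0.542, 0.19, 0.037])]
fan_switch []
```

View pics/w2.png

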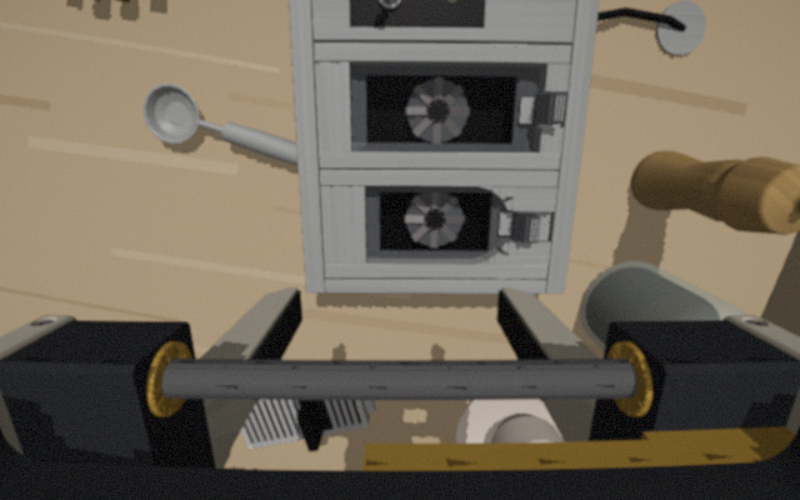

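Upper bay (px ~(440,110)) has square corners and the lower one (435,218) is half-round at the catch end. I'll rectify this onto the top plane so I can measure it.

```bash
cat >> h.py <<'E'
def ortho(f,o,yaw,z,xr,yr,s):
    """image on plane z; columns = local x, rows = local -y; s px/mm"""
    x=np.arange(xr[0],xr[1],1/s); y=np.arange(yr[1],yr[0],-1/s); gx,gy=np.meshgrid(x,y)
    c,sn=np.cos(yaw),np.sin(yaw); W=np.stack([o[0]+(c*gx-sn*gy)/1000,o[1]+(sn*gx+c*gy)/1000,np.full_like(gx,z)],-1)
    T=np.linalg.inv(f["T"]); rv=cv2.Rodrigues(T[:3,:3])[0]
    uv=cv2.projectPoints(W.reshape(-1,3),rv,T[:3,3],f["K"],np.array([float(f["k1"]),0,0,0,0]))[0].reshape(*gx.shape,2).astype(np.float32)
    return cv2.remap(f["im"],uv[...,0],uv[...,1],cv2.INTER_CUBIC)
E
python3 - <<'E'
from h import *
f=np.load("w2.npz"); o=(.546,.132); yaw=.156
im=ortho(f,o,yaw,.052,(-125,125),(-140,80),3)
for x in range(-120,121,20): cv2.line(im,((x+125)*3,0),((x+125)*3,6 if x else 20),(255,0,0),1)
for y in range(-140,80,20): cv2.line(im,(0,(80-y)*3),(6 if y else 20,(80-y)*3),(255,0,0),1)
cv2.imwrite("pics/o2.png",im[:,:,::-1])
E
```

```text
(no output)
```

View pics/o2.png

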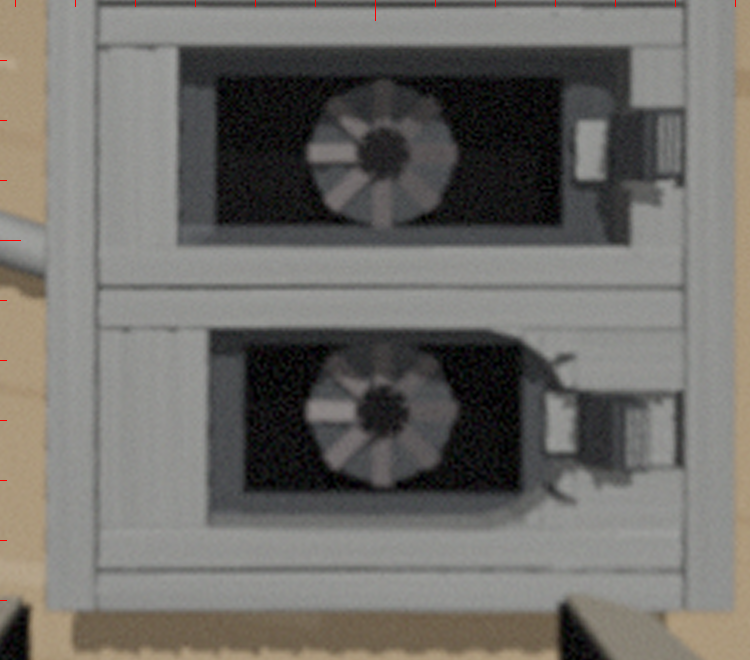

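```bash
python3 - <<'E'
from h import *
f=np.load("w2.npz"); o=(.546,.132)
g=cv2.cvtColor(ortho(f,o,.156,.052,(-125,125),(-140,80),3),cv2.COLOR_RGB2GRAY).astype(float)
g=cv2.GaussianBlur(g,(0,0),1.5)
def fit(axis,pos,lo,hi,w=8):
    P=[]
    for k in range(lo,hi,3):
        l=g[pos-w:pos+w,k] if axis=='h' else g[k,pos-w:pos+w]
        P.append((k,pos-w+np.abs(np.gradient(l)).argmax()))
    P=np.array(P); a=np.polyfit(P[:,0],P[:,1],1); r=abs(P[:,1]-np.polyval(a,P[:,0])); P=P[r<np.median(r)*2+.6]; a=np.polyfit(P[:,0],P[:,1],1)
    return a[0].round(4),np.polyval(a,(lo+hi)/2).round(2)
for n,a in dict(sqU=('h',47,220,600),sqL=('h',244,220,560),rdU=('h',328,230,480),rdL=('h',526,230,480),bot=('h',610,60,550),exL=('v',47,20,220),exR=('v',735,20,590),lipS=('v',178,80,230),lipR=('v',208,350,500),endS=('v',630,60,105)).items(): print(n,fit(*a))
up=down(.392); print(delta([.472,-.157,.11],up),delta([.472,-.157,.0365],up))
E
```

```text
sqU (np.float64(0.0019), np.float64(45.5))
sqL (np.float64(0.0), np.float64(246.0))
rdU (np.float64(0.0061), np.float64(328.16))
rdL (np.float64(0.009), np.float64(528.91))
bot (np.float64(0.002), np.float64(609.7))
exL (np.float64(-0.0033), np.float64(43.44))
exR (np.float64(0.0003), np.float64(735.94))
lipS (np.float64(-0.0022), np.float64(177.18))
lipR (np.float64(-0.0074), np.float64(207.03))
endS (np.float64(-0.0083), np.float64(630.19))
[-0.2047, -0.0923, 0.1006, 0.0002, 0.0003, -0.2321] [-0.2046, -0.0923, 0.1741, 0.0002, 0.0003, -0.2321]
```

>>> {"method": "move_arm", "body": {"deltas": [-0.205, -0.092, 0.101, 0, 0, -0.232, 0.5, -0.205, -0.092, 0.101, 0, 0, -0.232, 0.5, -0.205, -0.092, 0.101, 0, 0, -0.232, 0.5, -0.205, -0.092, 0.101, 0, 0, -0.232, 0.5, -0.205, -0.092, 0.101, 0, 0, -0.232, 0.5, -0.205, -0.092, 0.14, 0, 0, -0.232, 0.5, -0.205, -0.092, 0.174, 0, 0, -0.232, 0.5, -0.205, -0.092, 0.174, 0, 0, -0.232, 0.5], "squeeze": 40}}

```text
t: 5.08
tool_pos: [0.4725, -0.1571, 0.0352]
orientation: [1.745, 2.61, -0.002]
force: [0.3, -0.2, -1.3]
opening: 0.0462
gripper_force: 0.0
```

>>> {"method": "move_arm", "body": {"deltas": [0, 0, 0, 0, 0, 0, 0, 0, 0, 0, 0, 0, 0, 0, 0, 0, 0, 0, 0, 0, 0, 0, 0, 0, 0, 0, 0, 0, 0, 0, 0, 0, 0, 0, 0]}}

```text
t: 5.7
tool_pos: [0.4721, -0.1577, 0.0357]
orientation: [1.745, 2.61, -0.002]
force: [0.5, 0.5, 2.7]
opening: 0.0118
gripper_force: 40.0
```

```bash
cat >> h.py <<'E'
BAY=dict(s=dict(o=(.5464,.1638),yaw=.153,L=70.,g=18.),r=dict(o=(.5610,.0708),yaw=.153,L=60.,g=12.))
def tcp(b,th,px,pz,dy=0,zt=35.5):
    """TCP pose: filter tilted th (tongue down), its lower tongue-end corner at (px,dy,pz) mm of frame b"""
    b=BAY[b]; Ry=Rn.from_euler('y',-th); Rz=Rn.from_euler('z',b["yaw"])
    q=np.array([px,dy,pz])+Ry.apply([b["g"]+b["L"],0,zt])
    p=np.array([*b["o"],.036])+Rz.apply(q)/1000
    return p,(Rz*Ry).as_matrix()@down(0)
E
python3 - <<'E'
from h import *
apply([-0.205, -0.092, 0.174, 0, 0, -0.232])
print(getcmd()[0])
p,R=tcp('s',.25,-57,45); print(p); print(delta(p+[0,0,.0015],R))
print(delta(*tcp('s',0,-57,90)))
E
```

```text
[ 0.4723875  -0.15729979  0.03664737]
[0.56565388 0.16676905 0.13716794]
[0.2638, 0.21, -0.1021, -0.2486, -0.0295, 0.2377]
[0.2611, 0.2212, -0.1249, 0.0002, 0.0003, 0.2389]
```

>>> {"method": "move_arm", "body": {"deltas": [0, 0, -0.06, 0, 0, 0, 0, 0, 0, -0.12, 0, 0, 0, 0, 0.26, 0.21, -0.125, 0, 0, 0.238, 0, 0.26, 0.21, -0.125, 0, 0, 0.238, 0, 0.26, 0.21, -0.125, 0, 0, 0.238, 0, 0.26, 0.21, -0.125, 0, 0, 0.238, 0, 0.26, 0.21, -0.125, 0, 0, 0.238, 0, 0.264, 0.21, -0.102, -0.249, -0.03, 0.238, 0, 0.264, 0.21, -0.102, -0.249, -0.03, 0.238, 0, 0.264, 0.21, -0.102, -0.249, -0.03, 0.238, 0, 0.264, 0.21, -0.102, -0.249, -0.03, 0.238, 0]}}

```text
t: 7.08
tool_pos: [0.5656, 0.1663, 0.1376]
orientation: [1.93, 2.249, 0.281]
force: [0.9, -0.5, -2.0]
opening: 0.0117
gripper_force: 40.0
```

```bash
python3 - <<'E'
from h import *
apply([0.264, 0.21, -0.102, -0.249, -0.03, 0.238])
s=robot.read_state(); p,R=tcp('s',.25,-57,45)
print(s["t"],getcmd()[0],s["tool_pos"],p, (Rn.from_matrix(R).inv()*Rn.from_rotvec(s["orientation"])).as_rotvec().round(4),s["gripper_force"])
im,d,K,k1,T=cam("wrist"); save("w3.png",im,1.25); np.savez("w3.npz",im=im,d=d,K=K,k1=k1,T=T)
E
```

```text
7.075 [0.56560535 0.1669187  0.13859246] [0.56562693 0.16633177 0.13758436] [0.56565388 0.16676905 0.13716794] [-0.0005 -0.0028  0.0002] 39.999293088912964
```

View pics/w3.png

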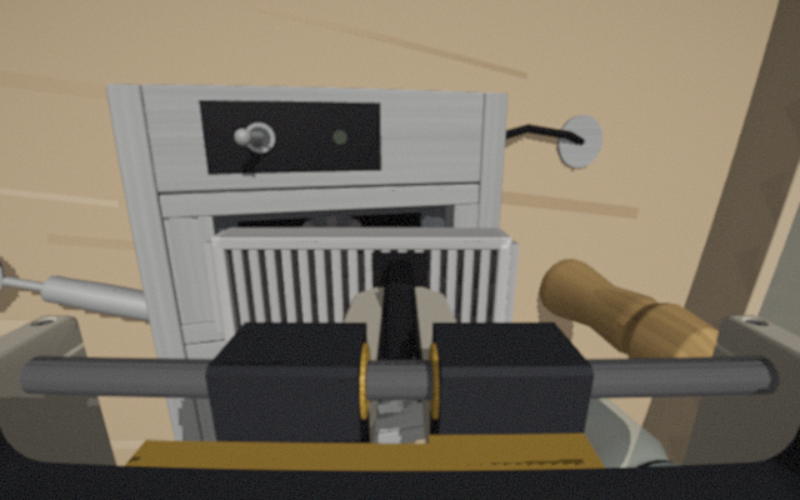

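```bash
cat >> h.py <<'E'
def proj(f,W):
    T=np.linalg.inv(f["T"]); return cv2.projectPoints(np.array(W,float).reshape(-1,3),cv2.Rodrigues(T[:3,:3])[0],T[:3,3],f["K"],np.array([float(f["k1"]),0,0,0,0]))[0][:,0]
E
python3 - <<'E'
from h import *
f=np.load("w3.npz"); g=cv2.GaussianBlur(cv2.cvtColor(f["im"],cv2.COLOR_RGB2GRAY),(0,0),.8).astype(float)
m=robot.camera_model("wrist"); TW=f["T"]@np.linalg.inv(np.array(m["tool_from_camera"]))
def loc(pt): # filter local mm -> world via tool
    q=np.array([pt[1],pt[0]-18,35.5-pt[2]])/1000; return TW[:3,:3]@q+TW[:3,3]
b=BAY['s']; Rz=Rn.from_euler('z',b["yaw"])
bw=lambda x,y,z: np.array([*b["o"],.036])+Rz.apply([x,y,z])/1000
def edge(u,v,w=6):
    l=g[int(round(v))-w:int(round(v))+w+1,int(round(u))]; d=np.gradient(l); k=np.argsort(-abs(d))[:3]
    return [(int(round(v))-w+i, round(float(d[i]),0)) for i in k]
for n,A in dict(bot=[loc((x,32,0)) for x in(-55,-30,0,30,55)],top=[loc((x,32,22)) for x in(-55,-30,0,30,55)],wall=[bw(x,33.5,16) for x in(-50,-20,10,40,60)]).items():
    for uv in proj(f,A): print(n,uv.round(1),edge(*uv))
# sensitivity: px per mm lateral
print(proj(f,[loc((0,32,22)),loc((0,33,22)),bw(0,33.5,16),bw(0,34.5,16)]).round(1))
for u in (220,280,340): print(u,g[150:206,u].astype(int).tolist())
E
```

```text
bot [205.8 181.7] [(np.int64(181), 34.0), (np.int64(182), 30.0), (np.int64(180), 24.0)]
bot [244.1 181.6] [(np.int64(181), 20.0), (np.int64(182), 18.0), (np.int64(180), 14.0)]
bot [290.5 181.5] [(np.int64(181), 35.0), (np.int64(182), 30.0), (np.int64(180), 24.0)]
bot [337.1 181.5] [(np.int64(181), 20.0), (np.int64(182), 19.0), (np.int64(180), 12.0)]
bot [375.8 181.5] [(np.int64(182), -10.0), (np.int64(181), -8.0), (np.int64(183), -7.0)]
top [192.1 189.8] [(np.int64(189), 14.0), (np.int64(190), 11.0), (np.int64(188), 8.0)]
top [235.  189.8] [(np.int64(189), 14.0), (np.int64(190), 11.0), (np.int64(188), 8.0)]
top [287.  189.7] [(np.int64(189), 14.0), (np.int64(190), 10.0), (np.int64(188), 9.0)]
top [339.2 189.7] [(np.int64(189), 14.0), (np.int64(190), 11.0), (np.int64(188), 10.0)]
top [382.6 189.7] [(np.int64(189), 14.0), (np.int64(190), 10.0), (np.int64(188), 8.0)]
wall [199.6 170.3] [(np.int64(171), -32.0), (np.int64(170), -30.0), (np.int64(172), -19.0)]
wall [240.9 168.4] [(np.int64(169), -32.0), (np.int64(168), -30.0), (np.int64(170), -18.0)]
wall [280.1 166.7] [(np.int64(167), -34
[... 395 characters left out ...]
8, 123, 87, 61, 52, 50, 44, 34, 22, 11, 11, 15, 32, 65, 99, 122, 131, 131, 130, 130, 134, 147, 163, 169, 168, 165, 163, 163, 163, 159, 143, 113, 87, 78, 79, 82, 82, 84]
280 [125, 150, 159, 160, 160, 159, 158, 157, 156, 156, 156, 155, 157, 159, 158, 153, 134, 99, 65, 51, 50, 48, 42, 42, 45, 49, 53, 54, 56, 59, 68, 87, 111, 126, 130, 130, 130, 129, 134, 148, 162, 168, 167, 165, 164, 163, 162, 158, 151, 147, 154, 161, 163, 164, 163, 163]
340 [162, 161, 160, 159, 159, 159, 159, 159, 159, 158, 159, 160, 158, 144, 110, 74, 54, 48, 49, 51, 50, 51, 58, 66, 72, 78, 82, 83, 82, 83, 87, 98, 114, 126, 128, 127, 127, 128, 132, 146, 161, 168, 167, 164, 163, 162, 160, 155, 139, 107, 72, 48, 35, 28, 27, 29]
```

```bash
python3 - <<'E'
from h import *
off=np.array([0,.0005,.001])
for a in [(.25,-55.5,20),(.25,-55.5,5.5),(.25,-61,4.8),(.25,-67,4.5)]:
    p,R=tcp('s',*a); print(a,delta(p+off,R))
E
```

```text
(0.25, -55.5, 20) [0.0003, -0.0048, 0.025, 0.0005, 0.0005, -0.0003]
(0.25, -55.5, 5.5) [0.0004, -0.0083, 0.0391, 0.0005, 0.0005, -0.0003]
(0.25, -61, 4.8) [0.0004, -0.0138, 0.0384, 0.0005, 0.0005, -0.0003]
(0.25, -67, 4.5) [0.0004, -0.0197, 0.0372, 0.0005, 0.0005, -0.0003]
```

>>> {"method": "move_arm", "body": {"deltas": [0.0004, -0.005, 0.025, 0.0005, 0.0005, 0, 0, 0.0004, -0.0065, 0.032, 0.0005, 0.0005, 0, 0, 0.0004, -0.0083, 0.039, 0.0005, 0.0005, 0, 0, 0.0004, -0.0083, 0.039, 0.0005, 0.0005, 0, 0]}}

```text
t: 7.62
tool_pos: [0.5666, 0.167, 0.0968]
orientation: [1.93, 2.25, 0.28]
force: [-0.2, 0.2, -1.7]
opening: 0.0115
gripper_force: 40.0
```

>>> {"method": "move_arm", "body": {"deltas": [0, -0.0055, -0.0007, 0, 0, 0, 0, 0, -0.0114, -0.0019, 0, 0, 0, 0, 0, -0.0114, -0.0019, 0, 0, 0, 0]}}

```text
t: 8.0
tool_pos: [0.5548, 0.1655, 0.0961]
orientation: [1.929, 2.25, 0.281]
force: [-0.2, 0.1, -2.1]
opening: 0.0114
gripper_force: 40.0
```

```bash
python3 - <<'E'
from h import *
apply([0.0004, -0.0083, 0.039, 0.0005, 0.0005, 0]);apply([0, -0.0114, -0.0019, 0, 0, 0])
s=robot.read_state(); p,R=tcp('s',.25,-67,4.5)
print(s["tool_pos"]-p,s["force"],s["wrist_torque"],(Rn.from_matrix(R).inv()*Rn.from_rotvec(s["orientation"])).as_rotvec().round(4))
off=np.array([0,.0005,.001])
for a in [(.18,-67.5,3.8),(.12,-68.3,2.8),(.08,-68.8,2),(.04,-69.3,1.2)]:
    p,R=tcp('s',*a); print(a,delta(p+off,R))
E
```

```text
[-0.00098197  0.00023703 -0.00056187] [-0.18378595  0.0978133  -2.05467215] [-0.10649195  0.11607493 -0.00928756] [-0.0001 -0.0021 -0.0006]
(0.18, -67.5, 3.8) [-0.0, 0.0016, 0.0069, 0.07, -0.0001, -0.0003]
(0.12, -68.3, 2.8) [-0.0, 0.0021, 0.0131, 0.13, -0.0001, -0.0003]
(0.08, -68.8, 2) [-0.0, 0.0023, 0.0175, 0.17, -0.0001, -0.0003]
(0.04, -69.3, 1.2) [-0.0, 0.0024, 0.0219, 0.21, -0.0001, -0.0003]
```

>>> {"method": "move_arm", "body": {"deltas": [0, 0.002, 0.007, 0.07, 0, 0, 0, 0, 0.0026, 0.013, 0.13, 0, 0, 0, 0, 0.0026, 0.013, 0.13, 0, 0, 0]}}

```text
t: 8.38
tool_pos: [0.5613, 0.1664, 0.0838]
orientation: [1.992, 2.322, 0.137]
force: [-1.7, -0.8, -1.0]
opening: 0.0118
gripper_force: 40.0
```

>>> {"method": "move_arm", "body": {"deltas": [0, -0.0002, 0.0045, 0.04, 0, 0, 0, 0, -0.0005, 0.009, 0.08, 0, 0, 0, 0, -0.0005, 0.009, 0.08, 0, 0, 0]}}

```text
t: 8.75
tool_pos: [0.5619, 0.1665, 0.0754]
orientation: [2.026, 2.363, 0.047]
force: [0.2, -0.5, 2.6]
opening: 0.0119
gripper_force: 40.0
```

```bash
python3 - <<'E'
from h import *
apply([0, 0.0026, 0.013, 0.13, 0, 0]);apply([0, -0.0005, 0.009, 0.08, 0, 0])
s=robot.read_state(); p,R=tcp('s',.04,-69.3,1.2)
print(s["tool_pos"]-p,getcmd()[0]-p,s["force"],s["wrist_torque"],(Rn.from_matrix(R).inv()*Rn.from_rotvec(s["orientation"])).as_rotvec().round(4))
off=np.array([0.0004,.0005,.001])
for a in [(.04,-69.3,1.2),(.02,-69.5,.6),(0,-69.6,0)]:
    p,R=tcp('s',*a); print(a,delta(p+off,R))
E
```

```text
[-1.55133609e-03  7.34729028e-05 -7.82395579e-04] [-0.00139523  0.00033499  0.00063431] [ 0.18779171 -0.54379147  2.61020239] [-0.17836088  0.4178686  -0.01170487] [-0.0015 -0.0021  0.0001]
(0.04, -69.3, 1.2) [-0.0001, 0.0018, -0.0003, -0.0, -0.0001, -0.0003]
(0.02, -69.5, 0.6) [-0.0001, 0.0023, 0.0021, 0.02, -0.0001, -0.0003]
(0, -69.6, 0) [-0.0001, 0.0028, 0.0044, 0.04, -0.0001, -0.0003]
```

>>> {"method": "move_arm", "body": {"deltas": [0, 0.0012, 0.001, 0.01, 0, 0, 0, 0, 0.0022, 0.0035, 0.03, 0, 0, 0, 0, 0.0022, 0.0055, 0.04, 0, 0, 0, 0, 0.0022, 0.0055, 0.04, 0, 0, 0]}}

```text
t: 9.25
tool_pos: [0.5635, 0.1668, 0.0717]
orientation: [2.044, 2.384, -0.003]
force: [-14.4, -2.7, 19.0]
opening: 0.0119
gripper_force: 40.0
```

>>> {"method": "move_arm", "body": {"deltas": [0, -0.0005, 0.001, 0.01, 0, 0, 0, 0, -0.001, 0.0015, 0.015, 0, 0, 0, 0, -0.001, 0.0015, 0.015, 0, 0, 0]}}

```text
t: 9.62
tool_pos: [0.5634, 0.1668, 0.0717]
orientation: [-2.041, -2.38, 0.017]
force: [-16.0, -3.4, 25.6]
opening: 0.012
gripper_force: 40.1
```

```bash
python3 - <<'E'
from h import *
apply([0, 0.0022, 0.0055, 0.04, 0, 0]);apply([0, -0.001, 0.0015, 0.015, 0, 0])
s=robot.read_state(); p,R=tcp('s',0,-70,0)
print(s["tool_pos"]-p,getcmd()[0]-p,s["force"],s["wrist_torque"],(Rn.from_matrix(R).inv()*Rn.from_rotvec(s["orientation"])).as_rotvec().round(4))
im,d,K,k1,T=cam("wrist"); np.savez("w4.npz",im=im,d=d,K=K,k1=k1,T=T); save("w4.png",im[100:300,130:450],2.5)
print([(q["uv"],q["confidence"]) for q in robot.recognise("wrist","catch_square")])
E
```

```text
[-0.00075139  0.00025901  0.00020158] [-0.00077466  0.00043112 -0.00158269] [-15.99818196  -3.38902042  25.59138158] [-0.52425679  1.83432341  0.01451176] [ 0.0126 -0.0023 -0.0002]
[([428.6, 237.8], 0.63), ([290.8, 221.6], 0.35)]
```

View pics/w4.png

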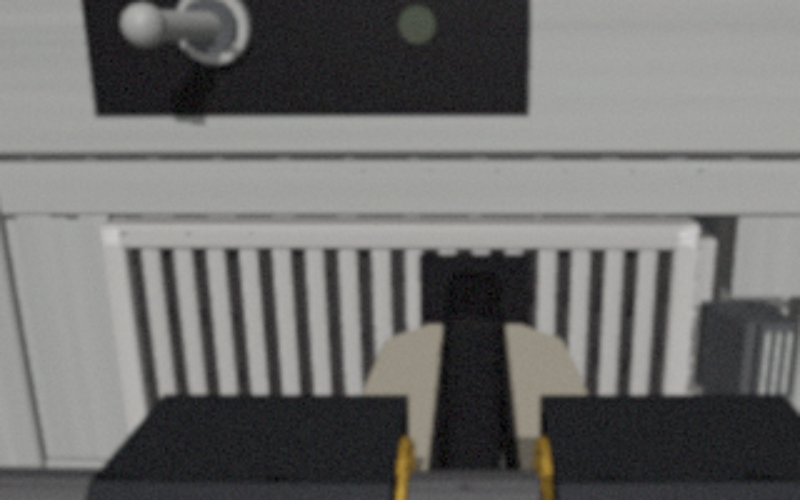

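>>> {"method": "move_arm", "body": {"deltas": [0, 0, -0.002, -0.02, 0, 0, 0, 0, 0, -0.004, -0.045, 0, 0, 0, 0, 0, -0.004, -0.045, 0, 0, 0]}}

```text
t: 10.1
tool_pos: [0.5632, 0.1668, 0.0741]
orientation: [2.03, 2.367, 0.036]
force: [-6.6, -0.5, 11.7]
opening: 0.0118
gripper_force: 40.1
```

>>> {"method": "move_arm", "body": {"deltas": [0, 0, -0.0015, -0.015, 0, 0, 0, 0, 0, -0.0015, -0.015, 0, 0, 0, 0]}}

```text
$.deltas: bad value
```

>>> {"method": "move_arm", "body": {"deltas": [0, 0, -0.0015, -0.015, 0, 0, 0, 0, 0, -0.0015, -0.015, 0, 0, 0]}}

```text
t: 10.35
tool_pos: [0.5631, 0.1667, 0.0743]
orientation: [2.024, 2.36, 0.053]
force: [-1.0, -0.0, 6.1]
opening: 0.0121
gripper_force: 40.3
```

>>> {"method": "move_arm", "body": {"deltas": [0, 0, -0.0015, 0, 0, 0, 0, 0, 0, -0.003, 0, 0, 0, 0, 0, 0, -0.003, 0, 0, 0, 0]}}

```text
t: 10.72
tool_pos: [0.5628, 0.1666, 0.0744]
orientation: [2.025, 2.361, 0.051]
force: [10.8, 3.1, -14.6]
opening: 0.012
gripper_force: 40.2
```

```bash
python3 - <<'E'
from h import *
apply([0,0,-.004,-.045,0,0]);apply([0,0,-.0015,-.015,0,0]);apply([0,0,-.003,0,0,0])
s=robot.read_state(); p,R=tcp('s',0,-70,0)
print(s["tool_pos"]-p,getcmd()[0]-p,s["force"],s["wrist_torque"],(Rn.from_matrix(R).inv()*Rn.from_rotvec(s["orientation"])).as_rotvec().round(4))
E
```

```text
[-1.40656344e-03  7.83985233e-05  2.91339955e-03] [-0.00089283  0.00041195  0.00691315] [ 10.82535835   3.12498584 -14.58689276] [ 0.32577292 -0.63634103 -0.03067594] [-0.0449 -0.0019  0.0003]
```

>>> {"method": "move_arm", "body": {"deltas": [0, 0, 0.002, 0, 0, 0, 0, 0, 0, 0.0035, 0, 0, 0, 0.35, 0, 0, 0.0035, 0, 0, 0, 0.35, 0, 0, 0.0035, 0, 0, 0, 0.35, 0, 0, -0.03, 0, 0, 0, 0.35, 0, 0, -0.09, 0, 0, 0, 0.35, -0.03, 0, -0.12, 0, 0, 0, 0.35, -0.06, 0, -0.12, 0, 0, 0, 0.35, -0.06, 0, -0.12, 0, 0, 0, 0.35]}}

```text
t: 11.85
tool_pos: [0.5671, 0.1051, 0.1973]
orientation: [2.027, 2.357, 0.052]
force: [1.2, -0.6, -0.5]
opening: 0.0326
gripper_force: 0.0
```

```bash
python3 - <<'E'
from h import *
apply([-.06,0,-.12,0,0,0])
print(robot.read_state()["tool_pos"],robot.read_state()["force"])
im,d,K,k1,T=cam("wrist"); np.savez("w5.npz",im=im,d=d,K=K,k1=k1,T=T)
f=np.load("w5.npz"); b=BAY['s']
im=ortho(f,b["o"],b["yaw"],.052,(-100,125),(-135,55),3.2)
X=cloud(d,K,k1,T); L=Rn.from_euler('z',-b["yaw"]).apply((X.reshape(-1,3)-[*b["o"],.036]))*1000
for x in (-60,-30,0,35,60,68):
    k=(abs(L[:,0]-x)<3)&(abs(abs(L[:,1])-28)<4)&(L[:,2]<40); print(x,k.sum(),np.percentile(L[k,2],90).round(1))
cv2.imwrite("pics/o5.png",im[:,:,::-1])
E
```

```text
[0.56714678 0.10508808 0.19733524] [ 1.22260537 -0.62298221 -0.50559278]
-60 103 24.5
-30 105 25.1
0 109 25.7
35 102 26.4
60 98 27.3
68 67 27.4
```

View pics/o5.png

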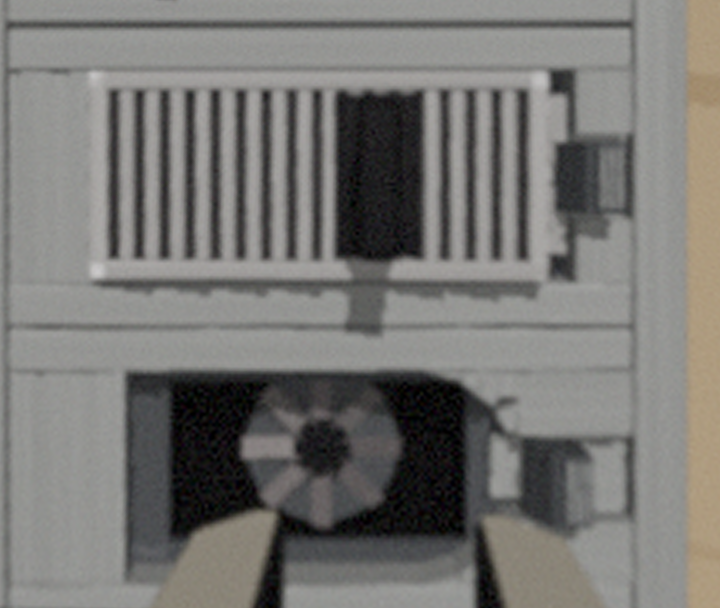

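Square filter is home: catch overlaps the flange at (560,175), and a 14 N pull did not lift it. Now the round filter.

```bash
python3 - <<'E'
from h import *
print(getcmd()[0])
for z in(.14,.0365): print(delta([.477,-.3355,z],down(-.145)))
E
```

```text
[0.56709657 0.10681953 0.19828501]
[-0.4235, -0.1588, 0.0511, 0.0446, -0.0068, 0.2977]
[-0.4235, -0.1635, 0.1545, 0.0446, -0.0068, 0.2977]
```

>>> {"method": "move_arm", "body": {"deltas": [-0.4235, -0.159, 0.051, 0.0446, -0.0068, 0.298, 0.4, -0.4235, -0.159, 0.051, 0.0446, -0.0068, 0.298, 0.4, -0.4235, -0.159, 0.051, 0.0446, -0.0068, 0.298, 0.4, -0.4235, -0.159, 0.051, 0.0446, -0.0068, 0.298, 0.4, -0.4235, -0.159, 0.051, 0.0446, -0.0068, 0.298, 0.4, -0.4235, -0.159, 0.051, 0.0446, -0.0068, 0.298, 0.4, -0.4235, -0.159, 0.051, 0.0446, -0.0068, 0.298, 0.4, -0.4235, -0.159, 0.051, 0.0446, -0.0068, 0.298, 0.4, -0.4235, -0.161, 0.1, 0.0446, -0.0068, 0.298, 0.4, -0.4235, -0.1635, 0.14, 0.0446, -0.0068, 0.298, 0.4, -0.4235, -0.1635, 0.1545, 0.0446, -0.0068, 0.298, 0.4, -0.4235, -0.1635, 0.1545, 0.0446, -0.0068, 0.298, 0.4]}}

```text
t: 13.4
tool_pos: [0.477, -0.3347, 0.0358]
orientation: [2.375, 2.056, -0.002]
force: [0.5, 1.1, -0.3]
opening: 0.037
gripper_force: 0.0
```

>>> {"method": "move_arm", "body": {"deltas": [0, 0, 0, 0, 0, 0, 0, 0, 0, 0, 0, 0, 0, 0, 0, 0, 0, 0, 0, 0, 0, 0, 0, 0, 0, 0, 0, 0, 0, 0, 0, 0, 0, 0, 0]}}

```text
t: 14.02
tool_pos: [0.4771, -0.3361, 0.0363]
orientation: [2.375, 2.053, -0.001]
force: [2.4, 1.6, 3.2]
opening: 0.0119
gripper_force: 40.0
```

```bash
python3 - <<'E'
from h import *
apply([-0.4235, -0.1635, 0.1545, 0.0446, -0.0068, 0.298])
p,R=tcp('r',.25,-47,45); print(p,delta(p+[.0005,.0005,.0012],R)); p,R=tcp('r',0,-47,90); print(delta(p,R))
E
```

```text
[0.57481556 0.07293043 0.13320948] [0.4189, 0.0381, -0.0979, -0.2481, 0.0373, -0.2967]
[0.4216, 0.0482, -0.1249, 0.0, -0.0, -0.2983]
```

>>> {"method": "move_arm", "body": {"deltas": [0, 0, -0.06, 0, 0, 0, 0, 0, 0, -0.12, 0, 0, 0, 0, 0.42, 0.045, -0.125, 0, 0, -0.298, 0, 0.42, 0.045, -0.125, 0, 0, -0.298, 0, 0.42, 0.045, -0.125, 0, 0, -0.298, 0, 0.42, 0.045, -0.125, 0, 0, -0.298, 0, 0.42, 0.045, -0.125, 0, 0, -0.298, 0, 0.42, 0.045, -0.125, 0, 0, -0.298, 0, 0.42, 0.045, -0.125, 0, 0, -0.298, 0, 0.419, 0.038, -0.098, -0.248, 0.037, -0.297, 0, 0.419, 0.038, -0.098, -0.248, 0.037, -0.297, 0, 0.419, 0.038, -0.098, -0.248, 0.037, -0.297, 0]}}

```text
t: 15.52
tool_pos: [0.572, 0.0732, 0.1302]
orientation: [1.931, 2.253, 0.276]
force: [0.0, 0.3, -3.6]
opening: 0.0116
gripper_force: 40.0
```

```bash
python3 - <<'E'
from h import *
apply([0.419, 0.038, -0.098, -0.248, 0.037, -0.297])
s=robot.read_state(); p,R=tcp('r',.25,-47,45,zt=36.2)
print(s["t"],(s["tool_pos"]-p)*1e3,(getcmd()[0]-p)*1e3,(Rn.from_matrix(R).inv()*Rn.from_rotvec(s["orientation"])).as_rotvec().round(4),s["gripper_force"],s["force"])
im,d,K,k1,T=cam("wrist"); save("w6.png",im,1.25); np.savez("w6.npz",im=im,d=d,K=K,k1=k1,T=T)
f=np.load("w6.npz"); g=cv2.GaussianBlur(cv2.cvtColor(f["im"],cv2.COLOR_RGB2GRAY),(0,0),.8).astype(float)
TW=f["T"]@np.linalg.inv(np.array(robot.camera_model("wrist")["tool_from_camera"]))
def loc(pt):
    q=np.array([pt[1],pt[0]-12,36.2-pt[2]])/1000; return TW[:3,:3]@q+TW[:3,3]
b=BAY['r']; Rz=Rn.from_euler('z',b["yaw"])
bw=lambda x,y,z: np.array([*b["o"],.036])+Rz.apply([x,y,z])/1000
def edge(u,v,w=6):
    l=g[int(round(v))-w:int(round(v))+w+1,int(round(u))]; d=np.gradient(l); k=np.argsort(-abs(d))[:3]
    return [(int(round(v))-w+int(i), round(float(d[i]))) for i in k]
for n,A in dict(bot=[loc((x,32,0)) for x in(-50,-30,-10,10,25)],top=[loc((x,32,22)) for x in(-50,-30,-10,10,25)],wall=[bw(x,33.5,16) for x in(-50,-30,-10,5,20)]).items():
    for uv in proj(f,A): print(n,uv.round(1),edge(*uv))
print(proj(f,[loc((-60,32,22)),loc((-60,-32,22)),loc((-72,25,5)),bw(-61.5,33.5,14)]).round(1))
E
```

```text
15.525 [-2.66067339  0.26479864 -3.66921326] [0.58502984 0.65021528 0.66309837] [ 0.0048 -0.002  -0.0009] 39.999085664749146 [ 2.66351853e-03  2.67167181e-01 -3.58322444e+00]
bot [222.9 181.4] [(184, 36), (183, 32), (185, 24)]
bot [253.6 181.4] [(184, 20), (183, 18), (185, 14)]
bot [284.4 181.3] [(184, 24), (183, 20), (185, 18)]
bot [315.4 181.3] [(184, 34), (183, 32), (185, 22)]
bot [338.6 181.3] [(175, -26), (176, -25), (184, 24)]
top [211.3 189.5] [(184, 25), (185, 14), (192, 14)]
top [245.6 189.5] [(183, 39), (184, 35), (185, 23)]
top [280.2 189.4] [(183, 22), (184, 22), (185, 16)]
top [314.8 189.4] [(183, 38), (184, 34), (185, 22)]
top [340.8 189.4] [(183, 26), (184, 25), (185, 18)]
wall [211.  172.8] [(173, -34), (172, -26), (174, -26)]
wall [239.2 171.5] [(172, -32), (171, -30), (173, -19)]
wall [266.3 170.3] [(170, -32), (171, -30), (169, -19)]
wall [286.1 169.5] [(170, -31), (169, -30), (168, -18)]
wall [305.2 168.6] [(169, -32), (168, -29), (170, -20)]
[[194.3 189.5]
 [205.8 286.9]
 [187.6 193.8]
 [194.8 173.1]]
```

View pics/w6.png

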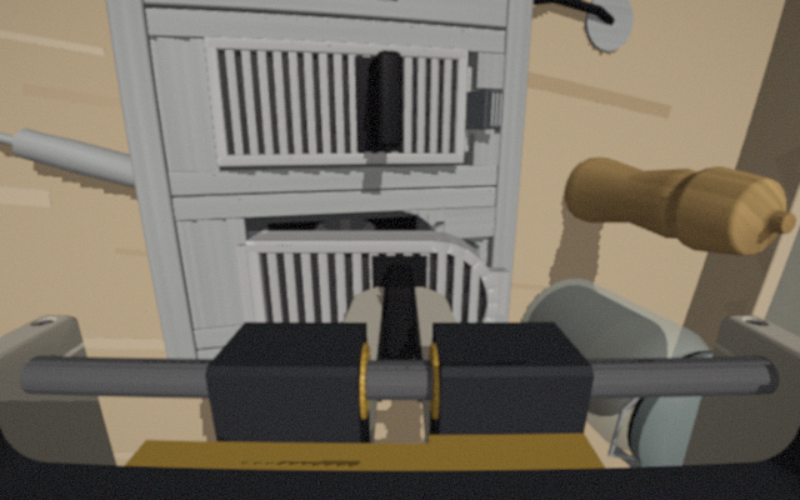

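```bash
python3 - <<'E'
from h import *
s=robot.read_state(); print(s["t"],(s["tool_pos"]-getcmd()[0])*1e3)
off=np.array([0.0005,.0005,.001])
for a in [(.25,-45.5,20),(.25,-45.5,5.5),(.25,-51,4.8),(.25,-56.5,4.5),(.18,-57,3.8),(.12,-58,2.8),(.08,-58.4,2.),(.04,-59,1.2)]:
    p,R=tcp('r',*a,dy=1.2,zt=36.2); print(a,delta(p+off,R))
E
```

```text
15.575 [-1.18897076 -0.51934393 -1.99350156]
(0.25, -45.5, 20) [0.0011, -0.0047, 0.0242, -0.0002, 0.0002, 0.0003]
(0.25, -45.5, 5.5) [0.0011, -0.0083, 0.0383, -0.0002, 0.0002, 0.0003]
(0.25, -51, 4.8) [0.0011, -0.0138, 0.0376, -0.0002, 0.0002, 0.0003]
(0.25, -56.5, 4.5) [0.0011, -0.0192, 0.0365, -0.0002, 0.0002, 0.0003]
(0.18, -57, 3.8) [0.0011, -0.0175, 0.0422, 0.0698, 0.0002, 0.0003]
(0.12, -58, 2.8) [0.0011, -0.017, 0.0475, 0.1298, 0.0002, 0.0003]
(0.08, -58.4, 2.0) [0.0011, -0.0166, 0.0512, 0.1698, 0.0002, 0.0003]
(0.04, -59, 1.2) [0.0011, -0.0165, 0.0549, 0.2098, 0.0002, 0.0003]
```

>>> {"method": "move_arm", "body": {"deltas": [0.0011, -0.0047, 0.024, 0, 0, 0, 0, 0.0011, -0.0065, 0.031, 0, 0, 0, 0, 0.0011, -0.0083, 0.038, 0, 0, 0, 0, 0.0011, -0.0083, 0.038, 0, 0, 0, 0, 0.0011, -0.0138, 0.0376, 0, 0, 0, 0, 0.0011, -0.0192, 0.0365, 0, 0, 0, 0, 0.0011, -0.0192, 0.0365, 0, 0, 0, 0]}}

```text
t: 16.45
tool_pos: [0.5647, 0.0728, 0.093]
orientation: [1.929, 2.25, 0.28]
force: [0.7, -0.2, -2.8]
opening: 0.0121
gripper_force: 40.0
```

```bash
python3 - <<'E'
from h import *
apply([0.0011, -0.0192, 0.0365, 0, 0, 0])
s=robot.read_state(); p,R=tcp('r',.25,-56.5,4.5,dy=1.2,zt=36.2)
print(s["t"],(s["tool_pos"]-p)*1e3,s["force"],s["wrist_torque"],(Rn.from_matrix(R).inv()*Rn.from_rotvec(s["orientation"])).as_rotvec().round(4))
off=np.array([0.0008,.0005,.001])
for a in [(.18,-57,3.8),(.12,-58,2.8),(.08,-58.4,2.),(.04,-59,1.2),(0,-59.3,0)]:
    p,R=tcp('r',*a,dy=1.2,zt=36.2); print(a,delta(p+off,R))
E
```

```text
16.45 [-0.37482984  0.13994381 -0.401833  ] [ 0.65213207 -0.22445847 -2.8418259 ] [-0.06094879  0.188856    0.00668084] [-0.     -0.0024 -0.001 ]
(0.18, -57, 3.8) [-0.0001, 0.0019, 0.0058, 0.0698, 0.0002, 0.0003]
(0.12, -58, 2.8) [-0.0001, 0.0025, 0.011, 0.1298, 0.0002, 0.0003]
(0.08, -58.4, 2.0) [-0.0001, 0.0029, 0.0148, 0.1698, 0.0002, 0.0003]
(0.04, -59, 1.2) [-0.0001, 0.003, 0.0185, 0.2098, 0.0002, 0.0003]
(0, -59.3, 0) [-0.0001, 0.0031, 0.0227, 0.2498, 0.0003, 0.0003]
```

>>> {"method": "move_arm", "body": {"deltas": [0, 0.0019, 0.0058, 0.07, 0, 0, 0, 0, 0.0025, 0.011, 0.13, 0, 0, 0, 0, 0.0029, 0.0148, 0.17, 0, 0, 0, 0, 0.003, 0.0185, 0.21, 0, 0, 0, 0, 0.003, 0.0185, 0.21, 0, 0, 0]}}

```text
t: 17.08
tool_pos: [0.5726, 0.074, 0.0755]
orientation: [2.026, 2.364, 0.044]
force: [-3.5, -0.1, -0.4]
opening: 0.0117
gripper_force: 40.0
```

>>> {"method": "move_arm", "body": {"deltas": [0, 0, 0.0025, 0.02, 0, 0, 0, 0, 0, 0.0045, 0.04, 0, 0, 0, 0, 0, 0.006, 0.05, 0, 0, 0, 0, 0, 0.006, 0.05, 0, 0, 0]}}

```text
t: 17.58
tool_pos: [0.574, 0.0742, 0.0724]
orientation: [-2.043, -2.383, 0.012]
force: [-10.4, 0.4, 17.7]
opening: 0.0117
gripper_force: 40.0
```

>>> {"method": "move_arm", "body": {"deltas": [0, 0, 0.0012, 0.01, 0, 0, 0, 0, 0, 0.0018, 0.014, 0, 0, 0, 0, 0, 0.0018, 0.014, 0, 0, 0]}}

```text
t: 17.95
tool_pos: [0.574, 0.0742, 0.0723]
orientation: [-2.037, -2.376, 0.028]
force: [-17.7, -1.1, 31.0]
opening: 0.012
gripper_force: 40.2
```

>>> {"method": "move_arm", "body": {"deltas": [0, 0, -0.002, -0.02, 0, 0, 0, 0, 0, -0.006, -0.06, 0, 0, 0, 0, 0, -0.006, -0.07, 0, 0, 0, 0, 0, -0.008, -0.075, 0, 0, 0, 0, 0, -0.008, -0.075, 0, 0, 0]}}

```text
t: 18.58
tool_pos: [0.5728, 0.074, 0.0748]
orientation: [2.022, 2.358, 0.057]
force: [4.3, 0.0, -6.3]
opening: 0.0121
gripper_force: 40.2
```

```bash
python3 - <<'E'
from h import *
for a in ([0,.003,.0185,.21,0,0],[0,0,.006,.05,0,0],[0,0,.0018,.014,0,0],[0,0,-.008,-.075,0,0]): apply(a)
s=robot.read_state(); p,R=tcp('r',0,-60,0,dy=1.2,zt=36.2)
print((s["tool_pos"]-p)*1e3,(getcmd()[0]-p)*1e3,s["force"],s["wrist_torque"],(Rn.from_matrix(R).inv()*Rn.from_rotvec(s["orientation"])).as_rotvec().round(4))
E
```

```text
[0.08560617 0.16300996 2.62160081] [0.72244227 0.55367744 5.25523308] [ 4.33777255  0.00880379 -6.32850955] [-0.10629263  0.39829324 -0.00764012] [-0.0502 -0.0025 -0.0003]
```

>>> {"method": "move_arm", "body": {"deltas": [0, 0, -0.001, 0, 0, 0, 0, 0, 0, -0.002, 0, 0, 0, 0, 0, 0, -0.002, 0, 0, 0, 0]}}

```text
t: 18.95
tool_pos: [0.5725, 0.074, 0.075]
orientation: [2.022, 2.359, 0.056]
force: [13.6, 1.6, -21.5]
opening: 0.0123
gripper_force: 40.1
```

>>> {"method": "move_arm", "body": {"deltas": [0, 0, 0.002, 0, 0, 0, 0, 0, 0, 0.0032, 0, 0, 0, 0, 0, 0, 0.0032, 0, 0, 0, 0.35, 0, 0, 0.0032, 0, 0, 0, 0.35, 0, 0, 0.0032, 0, 0, 0, 0.35, 0, 0, -0.03, 0, 0, 0, 0.35, 0, 0, -0.09, 0, 0, 0, 0.35, -0.04, 0, -0.14, 0, 0, 0, 0.35, -0.08, 0, -0.14, 0, 0, 0, 0.35, -0.08, 0, -0.14, 0, 0, 0, 0.35]}}

```text
t: 20.2
tool_pos: [0.5787, -0.0083, 0.219]
orientation: [2.024, 2.353, 0.059]
force: [-0.7, 0.5, -0.3]
opening: 0.0328
gripper_force: 0.0
```

```bash
python3 - <<'E'
from h import *
print(robot.read_state()["tool_pos"],robot.read_state()["force"])
im,d,K,k1,T=cam("wrist"); np.savez("w7.npz",im=im,d=d,K=K,k1=k1,T=T); f=np.load("w7.npz")
X=cloud(d,K,k1,T)
for n,xs in dict(s=(-60,0,40,66),r=(-52,-25,20,40)).items():
    b=BAY[n]; L=Rn.from_euler('z',-b["yaw"]).apply((X.reshape(-1,3)-[*b["o"],.036]))*1000
    for x in xs:
        k=(abs(L[:,0]-x)<3)&(abs(abs(L[:,1])-27)<4)&(L[:,2]<40); print(n,x,k.sum(),np.percentile(L[k,2],90).round(1))
save("w7.png",im,1.25)
E
```

```text
[ 0.57873026 -0.00828477  0.21904277] [-0.71417478  0.54395499 -0.32912491]
s -60 57 24.5
s 0 52 25.6
s 40 58 26.8
s 66 56 27.2
r -52 102 24.1
r -25 102 25.4
r 20 98 26.5
r 40 90 26.7
```

View pics/w7.png

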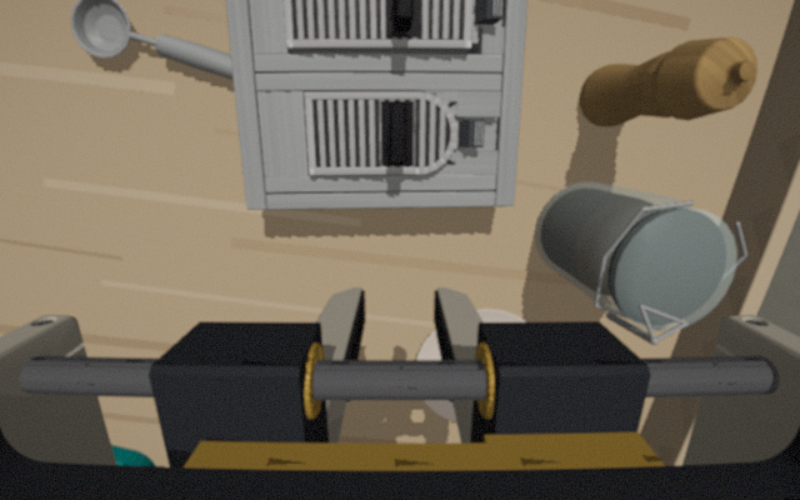

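Both filters sit in their frames, with catches over the flanges at (470,133) and (488,10). The gripper is clear and nothing else has moved, so I'm handing in.

```bash
python3 -c "
from plant import robot
print(robot.close_job())"
```

```text
the job is handed in; nothing more can be done
None
```

Both filters are refitted in their matching frames and latched (each held when I pulled up on it, at about 15 N and 21 N). The gripper has let go, the fan switch was left off, and the job was handed in at about 20 s.

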